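Scan the stock ticket on the tin of nails

TASK

Take the blue and grey hand scanner and scan the bar-code ticket on the olive-lidded tin of nails, the ticket with the orange edges: bring the red window square in front of the middle of that ticket, level with it and about 5 to 10 cm away, and hold it still there for about two seconds. Then lay the scanner back in the middle of its dark pad, right way up, and let go. Do not shift the tin or the screw jar beside it.

Things in the scene. Friction and masses are not known exactly. Their poses are not given: they have to be found in the camera images.
- scanner_center (a point): Centre (half-way up, near the balance point) of the loose hand scanner: straight stick 150 mm long, 44 mm high, 150 g. x axis: the way it looks; the red window is the front end, 75 mm ahead of this point, same height. z: up as it lies. Grey handle 36 mm wide (along y), from 75 mm behind to 21 mm ahead of this point; blue head 44 mm wide. Lies on the pad, underside flat.
- nail_code (a point): Middle of the bar-code ticket (38 mm wide, 40 mm high, orange top and bottom edges) on the loose upright tin of nails (72 mm across, 84 mm high, cream, olive lid and foot). On the tin's surface, 48 mm above the bench. x axis points level into the tin, whose axis is 36 mm behind: the ticket faces -x. z up. The ticket faces the robot's side, turned up to 25 degrees.
- screw_code (a point): Middle of the similar green-edged ticket (not the one to scan) on the loose upright jar of wood screws (66 mm across, 90 mm high, yellowish lid), 44 mm above the bench; axes as for the tin, jar's axis 34 mm behind it.
- pad: Dark rubber pad with yellow border line, 180 mm (its x) by 120 mm (its y), 4 mm thick, fixed flat on the bench; origin at the centre of its underside, z up.
Things that resemble listed ones, but are neither listed nor needed, are in the scene too. Leave any pink look-alike of the part that bears nail_code alone.

How it is judged (in metres and radians):
On the way:
1. scanner held still, window 35 to 125 mm in front of the nail tin's ticket, line of sight within 15 degrees of square to it and within 18 mm sideways and in height of its middle (x of nail_code in the frame of scanner_center between 0.11 and 0.2 m and y of nail_code in the frame of scanner_center between -0.018 and 0.018 m and z of nail_code in the frame of scanner_center between -0.018 and 0.018 m and x of scanner_center in the frame of nail_code below -0.09 m and angle between the x axis of scanner_center and the x axis of nail_code, either way round below 0.262 rad and linear speed of scanner below 0.02 m/s and angular speed of scanner below 0.15 rad/s), for 1.5 s.
At the end, for the whole second after the job is handed in: The scanner lies at rest, right way up, on the pad, its centre within 40 mm of the pad's middle; the ticket of the tin and that of the jar are within 20 mm of where they were (horizontal distance between scanner_center and pad below 0.04 m and z of scanner_center in the frame of pad between 0.02 and 0.032 m and angle between scanner_center's own z axis and vertical below 0.15 rad and linear speed of scanner below 0.02 m/s and distance of each of nail_code, screw_code from where it was at the start of the episode below 0.02 m); the robot touches nothing.
It fails at once if the tin of nails is shifted or tipped (its ticket moves more than 20 mm) (distance of nail_code from where it was at the start of the episode above 0.02 m).
It fails at once if the jar of screws is shifted or tipped (its ticket moves more than 20 mm) (distance of screw_code from where it was at the start of the episode above 0.02 m).
It also fails if it takes over 40 s, if anything falls off the work surface, if the arm or the gripper's body presses on something with over 40 N, if the wrist force passes 120 N, or if a joint passes its speed limit or range.

ROBOT

A 6-joint arm with a two-finger parallel gripper is mounted at the origin on a cart in front of the work surface, level with it; the furniture and walls round the work are solid. World frame = base frame: x ahead of the robot, y to its left, z up, the work surface at z = 0. Lengths are in mm, angles in rad, forces in N, time in s.
With the tool pointing down it reaches from about 350 to 875 mm from the base axis. Payload 4.2 kg.
Tool frame: the origin (TCP) lies on the mounting face of the last link; the fingertips stand 173 mm ahead of it and the grasp point (between the pads) lies grip_point_offset ahead of it (grip_point_offset is the distance from the TCP to the grasp point, in mm); z points along the fingers, y is the line along which they close (so a half turn about z gives the same grasp; the last joint's range is limited). The gripper opens to 85 mm and grips with 20 to 120 N. Pads are 22 mm wide; open, the fingers measure 114 mm over their backs; the gripper's body (76 mm by 85 mm) begins 54 mm behind the grasp point. The pads swing forward as they close: fully open they stand 13 mm farther back than shut.
Start: joints at [1.387, 0.385, 0.008, 0, -1.194, -0.259], TCP at [267.761, 564.716, 404.712] pointing down, gripper open.
Joint ranges: [-3.14, 3.14], [-1.21, 2.06], [-1.07, 1.41], [-3.16, 2.05], [-2.99, -0.16], [-3.1, 3.1]. Speed limits (rad/s): [2.79, 2.79, 3.14, 3.14, 3.14, 3.14].

INTERFACE

Orientations are given as a unit quaternion [x, y, z, w].
In Python, from bench import read_state, get_image, job_done, recognise, place_of, grip_point_offset gives the robot as it stands. The module is installed in compiled form; this text tells all that it offers.
- The arm moves only by the tool carry_out, never from a script. Its arguments are lists of equal length, an entry for each row: "slide": the shift along the tool's x, y, z in m, a list of three; "roll": the turn about the tool's z in degrees; "claw": the finger opening in m, from 0 to 0.0854. A call has 1 to 8 rows; each row is the pose to reach, as a shift and turn from the pose commanded when the call began, along the tool's axes at that moment; what a row does not reach only later rows make up. A row lasts 1/8 s, in which the tool goes at most 62.5 mm and 10.7 degrees, less where a joint would pass 70% of its speed; a pose out of reach is approached as far as the arm can. A call with a gripper value outside its range is refused whole. The fingers move at their own pace and stop on an object; the grip force is fixed at half the most. Time passes only in rows, so rows that repeat a pose let the fingers close. It gives the time, the measured TCP pose, the force, the opening and the grip force at its end, in the units of the state.
- read_state(): the state, without advancing time (a new reading comes with each control period).
- get_image(name): name is "scene" or "top"; returns a dict with "img" (384x512x3 uint8, red, green, blue), "z_map" (384x512 float32, mm along the optical axis (not along the pixel's ray), 0 where there is no reading), "mtx" (3x3 intrinsics, pixels), "k1" (the pictures are not rectified: a ray, as slopes to the right and down, at radius r is drawn at 1 + k1 r^2 times it, then the intrinsics apply), "world_from_camera" (4x4, takes a point from camera to world coordinates). Camera axes: x right, y up, looking along -z (the intrinsics and any distortion apply to the point x, -y, -z); pixel columns grow to the right and rows downward; lengths in mm; the calibration is good to about 2 mm. A picture is of the moment at which its call begins.
- job_done(): hands the job in; it is judged then, once.
Trained networks look in a picture, given as the dict that the camera call returned (one of the last four; its "shot" number tells which), for a name from the list of things; names that differ only in an ending like _2 or _b are one class to them, and where a whole thing is asked for, a point or a joint stands for the part that bears it (a point fixed in the world has none). Each returns a list of dicts, best first, with "conf" (0 to 1); they miss things now and then, are a little off and sometimes report something else, mostly with a low value. They report only what shows in the picture. A call takes as long as a camera call. They do not tell look-alikes from the thing itself.
- recognise(picture, thing): "at" ([column, row] in pixels, amid what is visible of it).
- place_of(picture, thing): "at" ([column, row] in pixels: a listed point, or the origin of a listed thing).
The state is a dict: "clock": time; "joints": joint angles; "joint_vel": joint speeds; "joint_efforts": joint torques, N m; "position": TCP position; "ee_rot": TCP orientation; "contact_force": force on the tool from outside, world axes, zero at the start; "wrist_torque": the same for the moment, N m; "gripper_width": finger opening in mm; "grasp_force": force on a finger pad.
Only numpy, scipy, OpenCV 4.12 (cv2) and the standard library are available. Lean on these libraries where they do the work, as an engineer would, in place of code of your own. Each camera call takes 0.05 s, during which the arm holds its last target. There are 200 camera calls.

## Working session

There is one attempt and no reset: what is moved stays moved. The work goes in short steps, Python scripts to look and compute and a tool call to move; the robot and the scene stay as the last step left them, time stands still between calls to the robot, and variables do not carry over. Pictures are saved under pics/ and viewed, at most 10 in all, crops included, and the job is handed in when it is done.

Besides the shell and the picture viewer there is one more tool, called after "Emit:" as name(argument=value, ...) on one line, values as JSON. carry_out: Moves the arm, as the interface text tells. Its arguments: {"type":"object","properties":{"slide":{"type":"array"},"roll":{"type":"array"},"claw":{"type":"array"}},"required":["slide","roll","claw"]}

```bash
mkdir -p pics
cat > h.py <<'E'
import numpy as np, cv2
from bench import *
from scipy.spatial.transform import Rotation as R
def ray(p,uv):
    K=np.array(p['mtx']);x=(uv[0]-K[0,2])/K[0,0];y=(uv[1]-K[1,2])/K[1,1]
    d=np.array([x,y]);s=d.copy()
    for _ in range(20): s=d/(1+p['k1']*(s@s))
    return s
def world(p,uv,z=None):
    s=ray(p,uv);T=np.array(p['world_from_camera'])
    if z is None:
        u,v=int(round(uv[0])),int(round(uv[1]))
        w=p['z_map'][max(v-1,0):v+2,max(u-1,0):u+2];w=w[w>0]
        if len(w)==0:return None
        D=np.median(w)
        return (T@np.array([s[0]*D,-s[1]*D,-D,1]))[:3]
    d=T[:3,:3]@np.array([s[0],-s[1],-1]);o=T[:3,3]
    return o+d*(z-o[2])/d[2]
def pix(p,X):
    T=np.array(p['world_from_camera']);c=np.linalg.inv(T)@np.append(X,1)
    s=np.array([c[0]/-c[2],-c[1]/-c[2]]);s=s*(1+p['k1']*(s@s));K=np.array(p['mtx'])
    return K[0,0]*s[0]+K[0,2],K[1,1]*s[1]+K[1,2]
def save(p,f,crop=None,k=1):
    im=p['img'][...,::-1]
    if crop: im=im[crop[1]:crop[3],crop[0]:crop[2]]
    cv2.imwrite('pics/'+f,cv2.resize(im,None,fx=k,fy=k,interpolation=cv2.INTER_CUBIC))
E
python3 - <<'E'
from h import *
np.set_printoptions(precision=1,suppress=True)
s=read_state();print(s['position'],s['ee_rot'],R.from_quat(s['ee_rot']).as_matrix(),grip_point_offset)
for n in ['scene','top']:
    p=get_image(n);save(p,n+'1.png',k=1.5);print(n,np.array(p['world_from_camera']))
    for t in ['scanner_center','nail_code','screw_code','pad']:
        for f in (place_of,recognise):
            for r in f(p,t)[:4]: print(t,f.__name__,np.array(r['at']),round(r['conf'],2),world(p,r['at']))
E
```

```text
[267.7 564.5 403.6] [ 1.  -0.2 -0.   0. ] [[ 0.9 -0.4 -0. ]
 [-0.4 -0.9 -0. ]
 [ 0.   0.  -1. ]] 154.70000000000002
scene [[ -0.7   0.4  -0.6 -12.6]
 [ -0.7  -0.3   0.6 218.4]
 [  0.    0.9   0.5 460.9]
 [  0.    0.    0.    1. ]]
scanner_center call [325.4 177.5] 0.94 [ 475.5 -398.5   41.3]
scanner_center call [327.2 178.7] 0.78 [ 468.9 -396.4   42. ]
nail_code call [255.8 165. ] 0.92 [ 601.1 -316.    49.5]
nail_code call [193.9 214.1] 0.64 [510.2 -97.9  63. ]
nail_code call [251.3 158. ] 0.88 [ 602.9 -305.    68.9]
nail_code call [215.  219.1] 0.81 [ 471.7 -113.9   65.3]
screw_code call [182.9 195.5] 0.95 [ 598.6 -130.9   46.7]
screw_code call [175.9 189.8] 0.57 [ 603.  -119.9   61.5]
pad call [328.1 192.2] 0.63 [ 462.9 -396.2   12.4]
pad call [325.5 201.8] 0.98 [ 450.3 -374.6    3.4]
top [[  -0.     1.    -0.1  398.4]
 [  -1.    -0.    -0.  -287.8]
 [  -0.     0.1    1.   918.7]
 [   0.     0.     0.     1. ]]
scanner_center call [337.9 204.5] 0.79 [ 485.2 -415.9   47.4]
scanner_center call [338.8 202.2] 0.89 [ 489.8 -418.    47.4]
scanner_center call [327.4 218.9] 0.48 [ 457.1 -394.    40.4]
nail_code call [283.2 152.1] 0.9 [ 599.6 -308.7   40.7]
nail_code call [284.6 133.8] 0.74 [ 627.6 -312.    82.2]
nail_code call [196.6 199.8] 0.61 [ 500.3 -133.1   82.5]
screw_code call [199.  157.8] 0.88 [ 598.4 -128.    22.7]
screw_code call [283.1 150.8] 0.37 [ 600.2 -308.4   50.4]
screw_code call [199.3 142. ] 0.89 [ 615.4 -141.    91.2]
pad call [337.9 210.2] 0.75 [ 473.6 -415.4   47.3]
pad call [200.8 156.3] 0.54 [ 596.  -136.2   47. ]
pad call [325.9 216.9] 0.81 [ 462.3 -392.8   25.7]
```

View pics/scene1.png

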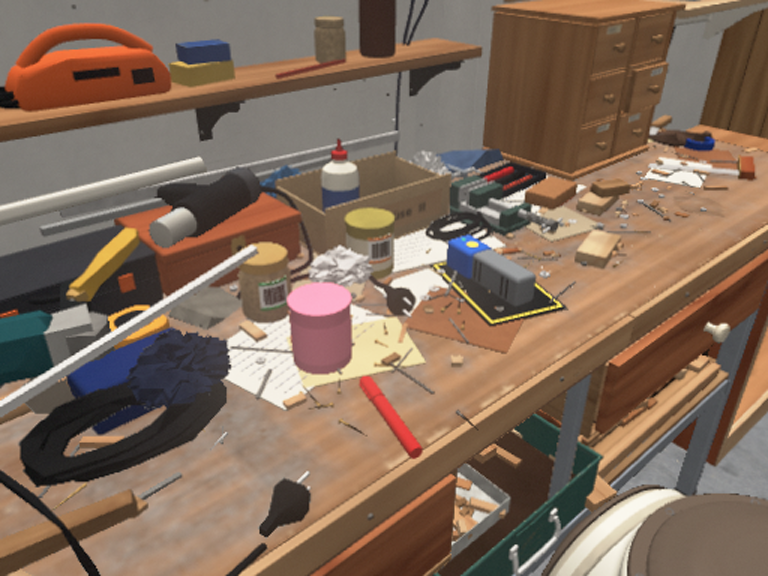

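View pics/top1.png

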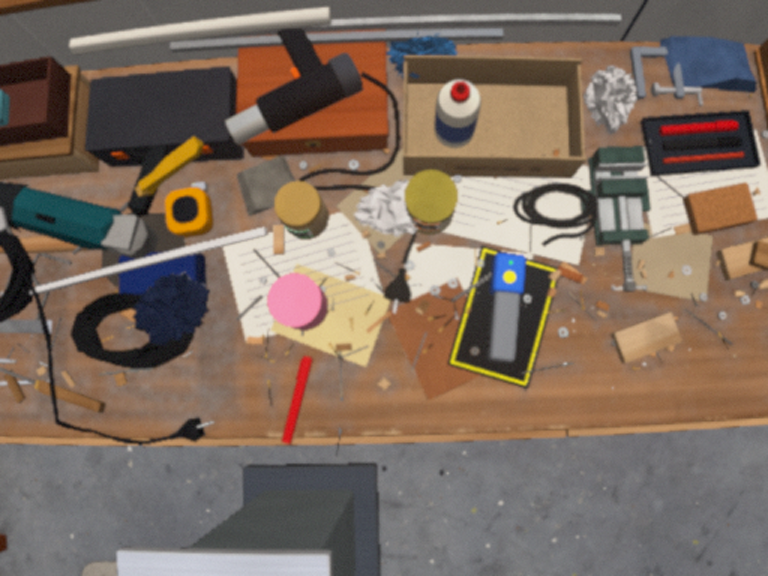

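The scene picture shows the nail tin (olive lid) at 512-px pixel (247,162), the screw jar (yellowish lid) at (176,190), the pink look-alike tin at (214,218), and the scanner on its pad at (326,180). In the top picture they are at (287,131), (199,140), (197,200) and (338,205). The candidates for the thing to scan are those three containers. By its olive lid I choose the one at (247,162) and check it in a crop.

Run:
```python
from h import *
np.set_printoptions(precision=1,suppress=True)
p=get_image('scene');save(p,'c1.png',(215,125,385,230),4.5)
hs=cv2.cvtColor(p['img'],cv2.COLOR_RGB2HSV)
from scipy.optimize import least_squares
# tin: body points
def cloud(p,box):
    P=[];C=[];U=[]
    for v in range(box[1],box[3]):
        for u in range(box[0],box[2]):
            if p['z_map'][v,u]>0:
                s=ray(p,(u,v));D=p['z_map'][v,u]
                P.append((np.array(p['world_from_camera'])@[s[0]*D,-s[1]*D,-D,1])[:3]);C.append(hs[v,u]);U.append((u,v))
    return np.array(P),np.array(C),np.array(U)
P,C,U=cloud(p,(222,132,272,192))
m=(P[:,2]>12)&(P[:,2]<76)&(np.hypot(P[:,0]-632,P[:,1]+312)<50)
Q=P[m]
f=least_squares(lambda c:np.hypot(Q[:,0]-c[0],Q[:,1]-c[1])-36,[632,-312],loss='soft_l1');print('tin',f.x,np.abs(f.fun).mean(),m.sum())
top=P[(P[:,2]>78)&(P[:,2]<92)];print('lid',(top.min(0)+top.max(0))/2,top[:,2].mean())
ax=f.x
for (u,v),c,q in zip(U,C,P):
    if 5<=c[0]<=16 and c[1]>140 and c[2]>120 and np.hypot(*(q[:2]-ax))<45: print((u,v),c,q,np.degrees(np.arctan2(ax[1]-q[1],ax[0]-q[0])))
t=get_image('top');hs=cv2.cvtColor(t['img'],cv2.COLOR_RGB2HSV)
m=((hs[...,0]>24)&(hs[...,0]<35)&(hs[...,1]>150)&(hs[...,2]>120)).astype(np.uint8);m[:, :295]=0;m[:,378:]=0;m[:160]=0;m[262:]=0
pts=np.argwhere(m)[:,::-1];W=np.array([world(t,q,4)[:2] for q in pts]).astype(np.float32)
# use outer hull
print('pad',cv2.minAreaRect(W),cv2.boxPoints(cv2.minAreaRect(W)))
P,C,U=cloud(t,(300,160,375,262))
m=(P[:,2]>38)&(P[:,2]<58);
print('scan',cv2.minAreaRect(P[m][:,:2].astype(np.float32)),P[m][:,2].mean(),m.sum(),cv2.boxPoints(cv2.minAreaRect(P[m][:,:2].astype(np.float32))))
```

```text
tin [ 635.8 -317.8] 3.315745406577802 828
lid [ 599.5 -276.3   83.7] 82.61734130035417
(np.int64(246), np.int64(159)) [ 12 152 149] [ 609.9 -296.2   66.8] -39.89775206317362
(np.int64(247), np.int64(159)) [ 12 150 143] [ 606.8 -296.4   67.9] -36.522206742545755
(np.int64(250), np.int64(159)) [ 11 144 168] [ 602.6 -301.1   67.9] -26.7397262029199
(np.int64(252), np.int64(159)) [ 10 156 155] [ 603.7 -307.5   65.5] -17.74034792272252
(np.int64(251), np.int64(174)) [ 11 143 161] [ 602.  -303.2   31.6] -23.439044887479685
pad ((477.0361328125, -417.7996826171875), (115.64167022705078, 175.11264038085938), 71.43883514404297) [[ 375.6 -444.7]
 [ 541.6 -500.5]
 [ 578.4 -390.9]
 [ 412.4 -335.1]]
scan ((486.98638916015625, -414.99359130859375), (44.921817779541016, 147.883544921875), 82.07466125488281) 46.686494995863185 1374 [[ 410.7 -427. ]
 [ 557.1 -447.4]
 [ 563.3 -402.9]
 [ 416.8 -382.6]]
```

View pics/c1.png

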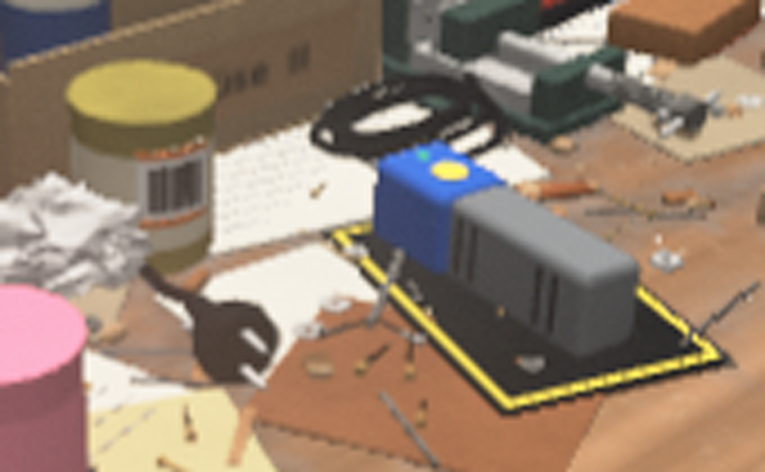

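The crop confirms the orange-edged ticket on the olive-lidded tin, at about (253,166). The scanner's blue head points toward +x, away from the robot. Next I refine the tin axis, the ticket bearing and the handle direction.

Run:
```python
from h import *
from scipy.optimize import least_squares
np.set_printoptions(precision=2,suppress=True)
p=get_image('scene');t=get_image('top')
# lid ellipse: lid colour mask
for q,box,n in((p,(222,130,272,165),'scene'),(t,(262,105,312,160),'top')):
    hs=cv2.cvtColor(q['img'],cv2.COLOR_RGB2HSV)
    W=[]
    for v in range(box[1],box[3]):
        for u in range(box[0],box[2]):
            h=hs[v,u]
            w=world(q,(u,v))
            if w is not None and 20<=h[0]<=34 and h[1]>90 and 77<w[2]<95 : W.append(world(q,(u,v),84)[:2])
    W=np.array(W,np.float32);print(n,'lid',cv2.minEnclosingCircle(W),(W.min(0)+W.max(0))/2,len(W))
T=np.array([[135,150],[206,140],[138,224],[205,212]])/4.5+[215,125]
T-=0.5-0.5/4.5
def mod(a):
    x,y,th=a;o=[]
    for sg,z in((1,68),(-1,68),(1,28),(-1,28)):
        b=th+sg*19/36; o.append(pix(p,[x-36*np.cos(b),y-36*np.sin(b),z]))
    return np.array(o)
for x0 in ([632,-312],[635,-316],[633,-309]):
    fs=[]
    for fl in (1,-1):
        f=least_squares(lambda a:np.r_[(mod([a[0],a[1],a[2]])[[0,1,2,3] if fl==1 else [1,0,3,2]]-T).ravel(),(a[:2]-x0)/1.5],[*x0,0.]);fs.append(f)
    f=min(fs,key=lambda f:f.cost);print(x0,f.x[:2],np.degrees(f.x[2]),f.cost,f.fun)
    x,y,th=f.x;print('ticket',x-36*np.cos(th),y-36*np.sin(th))
hs=cv2.cvtColor(t['img'],cv2.COLOR_RGB2HSV);G=[];B=[]
for v in range(160,262):
    for u in range(300,375):
        w=world(t,(u,v))
        if w is not None and 42<w[2]<55:
            (B if hs[v,u,1]>120 else G).append(w)
for n,A in(('grey',G),('blue',B)):
    A=np.array(A);c=A[:,:2].mean(0);e,V=np.linalg.eigh(np.cov(A[:,:2].T));d=V[:,1]*np.sign(V[0,1]);print(n,len(A),c,A[:,2].mean(),np.degrees(np.arctan2(d[1],d[0])),cv2.minAreaRect(A[:,:2].astype(np.float32)))
s=read_state();print(s['position'],R.from_quat(s['ee_rot']).as_matrix(),s['joints'])
for z in (48,):print(world(t,(338,204.5),z),s['clock'])
```

```text
scene lid ((631.7703857421875, -312.3891296386719), 43.17890548706055) [ 631.57 -314.63] 438
top lid ((634.3926391601562, -316.3174743652344), 36.756996154785156) [ 634.27 -317.12] 978
[632, -312] [ 633.77 -313.66] -9.041705123711644 6.351213714164899 [ 0.66  1.9  -0.54  0.2   0.19  2.22 -0.44  0.74  1.18 -1.11]
ticket 598.2125959698337 -308.00625221717473
[635, -316] [ 635.73 -317.08] -12.095273790567273 2.250021037958647 [ 0.4   1.12 -0.39 -0.21 -0.06  1.4  -0.29  0.31  0.48 -0.72]
ticket 600.5261585300674 -309.5319306949912
[633, -309] [ 634.29 -311.2 ] -4.952839616730021 8.231989181344364 [ 0.82  2.12 -1.05 -0.02  0.35  2.45 -0.95  0.51  0.86 -1.47]
ticket 598.4280884701374 -308.0931791910929
grey 860 [ 465.07 -411.74] 46.766423591566785 -9.131965036954973 ((486.4791564941406, -416.9230651855469), (42.081146240234375, 146.79888916015625), 83.4847640991211)
blue 475 [ 532.05 -420.35] 46.9227819324008 -8.401250328980238 ((531.9517822265625, -421.1789245605469), (43.842952728271484, 53.49406433105469), 82.35823059082031)
[267.76 564.69 404.73] [[ 0.9  -0.43  0.  ]
 [-0.43 -0.9  -0.  ]
 [ 0.    0.   -1.  ]] [ 1.39  0.38  0.01  0.   -1.19 -0.26]
[ 485.13 -416.04   48.  ] 1.1
```

Emit:
carry_out(slide=[[0.048,0.041,0],[0.097,0.082,0],[0.146,0.123,0],[0.195,0.164,0],[0.244,0.205,0],[0.293,0.246,0],[0.342,0.287,0],[0.39,0.328,0]], roll=[-2,-4,-7,-10,-13,-15,-17,-17.5], claw=[0.085,0.085,0.085,0.085,0.085,0.085,0.085,0.085])

```text
clock: 2.1
position: [476.1, 108.1, 405.2]
ee_rot: [0.998, -0.068, 0.001, -0.0]
contact_force: [1.0, 1.0, 0.0]
gripper_width: 85.0
grasp_force: 0.0
```

```bash
cat >> h.py <<'E'
def go(x,y,z,yaw):
    s=read_state();M=R.from_quat(s['ee_rot']).as_matrix();P=np.array(s['position'])
    y0=np.degrees(np.arctan2(M[1,0],M[0,0]))
    print('pos',P,'yaw',y0,'grip',s['gripper_width'],s['grasp_force'],'t',s['clock'],'j1,j6',s['joints'][0],s['joints'][5])
    print('slide',M.T@(np.array([x,y,z])-P)/1000,'roll',-(yaw-y0))
E
python3 - <<'E'
from h import *
np.set_printoptions(precision=4,suppress=True)
go(487,-415,300,-8)
p=get_image('scene');W=[world(p,(u,v)) for u in range(252,282) for v in range(178,212)]
W=np.array([w for w in W if w is not None]);print('plug',W[W[:,2]>15].round())if 0 else print(np.percentile(W[:,2],[50,90,95,99,100]), W[np.argmax(W[:,2])])
print(W[W[:,2]>15].mean(0),W[W[:,2]>15].min(0),W[W[:,2]>15].max(0))
E
```

```text
pos [476.1449 108.1001 405.2165] yaw -7.815881604440965 grip 85.04545721472974 0.0 t 2.1 j1,j6 0.5567237439733154 0.8775687226648159
slide [0.0818 0.5168 0.1049] roll 0.1841183955590351
[ 2.1283 29.7777 34.5458 38.3388 38.9414] [ 506.8196 -265.6393   38.9414]
[ 517.5397 -266.7398   26.9547] [ 488.6116 -322.5449   15.1089] [ 603.0794 -248.8076   38.9414]
```

Emit:
carry_out(slide=[[0.01,0.062,0],[0.02,0.124,0],[0.03,0.186,0],[0.04,0.248,0],[0.05,0.31,0],[0.06,0.37,0],[0.07,0.43,0.01],[0.078,0.48,0.03]], roll=[0,0,0,0,0,0,0,0], claw=[0.085,0.085,0.085,0.085,0.085,0.085,0.085,0.085])

```text
clock: 3.15
position: [487.2, -378.6, 375.3]
ee_rot: [0.998, -0.069, 0.001, 0.001]
contact_force: [1.5, 0.8, 0.7]
gripper_width: 85.3
grasp_force: 0.0
```

Emit:
carry_out(slide=[[0,0.02,0.03],[0,0.024,0.06],[0,0.024,0.075],[0,0.024,0.075]], roll=[0,0,0,0], claw=[0.085,0.085,0.085,0.085])

```text
clock: 3.65
position: [484.0, -399.6, 298.9]
ee_rot: [0.998, -0.068, -0.001, -0.0]
contact_force: [-1.3, -0.2, 0.3]
gripper_width: 85.1
grasp_force: 0.0
```

Run:
```python
from h import *
np.set_printoptions(precision=4,suppress=True)
go(487,-415,185,-8)
p=get_image('scene');save(p,'s2.png',(230,50,430,220),4)
for f in (place_of,): print([(r['at'],r['conf']) for r in f(p,'scanner_center')])
print('expected px of centre',pix(p,[487,-415,26]), 'grip pt', pix(p,[487,-415,50]))
```

```text
pos [ 483.9745 -399.5905  298.8957] yaw -7.8466410437043965 grip 85.13647047987438 0.0 t 3.65 j1,j6 -0.4327230845963447 1.8665300269019398
slide [0.0053 0.0149 0.1139] roll 0.15335895629560348
[]
expected px of centre (np.float64(325.78919259595403), np.float64(179.4394617382124)) grip pt (np.float64(326.7617731658614), np.float64(169.45366601070614))
```

View pics/s2.png

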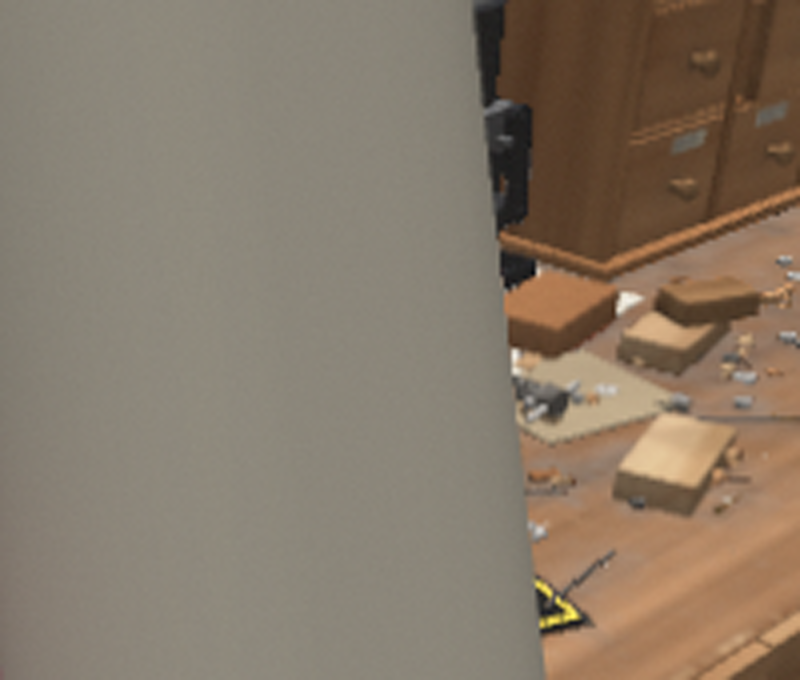

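The arm fills the picture and hides the scanner, so I'm going by the two measurements, which agree to within about 3 mm.

Emit:
carry_out(slide=[[0.005,0.015,0.02],[0.005,0.015,0.06],[0.005,0.015,0.095],[0.005,0.015,0.114],[0.005,0.015,0.114]], roll=[0,0,0,0,0], claw=[0.085,0.085,0.085,0.085,0.085])

```text
clock: 4.38
position: [487.1, -415.3, 185.5]
ee_rot: [0.998, -0.068, -0.0, -0.0]
contact_force: [0.5, -0.8, -0.1]
gripper_width: 84.8
grasp_force: 0.0
```

Run:
```python
from h import *
np.set_printoptions(precision=4,suppress=True)
go(487,-415,185,-8)
p=get_image('top');save(p,'t3.png',(260,110,400,260),4)
```

```text
pos [ 487.0671 -415.2771  185.4671] yaw -7.832899141395325 grip 84.79991340316543 0.0 t 4.375 j1,j6 -0.45364200668273014 1.8875444271851332
slide [-0.0001 -0.0003  0.0005] roll 0.16710085860467494
```

View pics/t3.png

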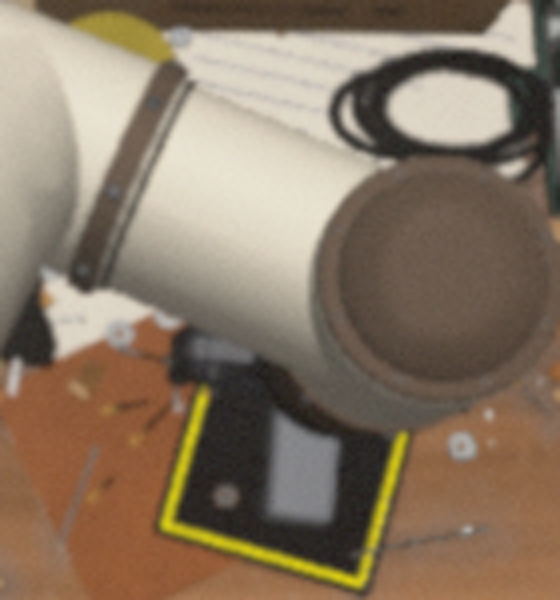

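The top crop shows the handle's rear end at about crop (303,470), between the fingers and still untouched on the pad. Closing now.

Emit:
carry_out(slide=[[0,0,0],[0,0,0],[0,0,0],[0,0,0],[0,0,0],[0,0,0]], roll=[0,0,0,0,0,0], claw=[0.02,0.02,0.02,0.02,0.02,0.02])

```text
clock: 5.18
position: [487.3, -415.7, 186.9]
ee_rot: [0.998, -0.068, 0.001, 0.001]
contact_force: [0.1, 0.3, 5.7]
gripper_width: 35.5
grasp_force: 61.6
```

Emit:
carry_out(slide=[[0,0,-0.012],[0,0,-0.03],[0,0,-0.05],[0,0,-0.06],[0,0,-0.06]], roll=[0,0,0,0,0], claw=[0.02,0.02,0.02,0.02,0.02])

```text
clock: 5.8
position: [486.9, -415.5, 246.9]
ee_rot: [0.998, -0.069, 0.001, 0.0]
contact_force: [0.4, -0.1, -1.7]
gripper_width: 35.4
grasp_force: 60.9
```

Run:
```python
from h import *
np.set_printoptions(precision=4,suppress=True)
go(436,-277,235,-12)
```

```text
pos [ 486.9049 -415.5399  246.8547] yaw -7.874130684806486 grip 35.40973399874153 60.90636849403381 t 5.8 j1,j6 -0.4541806698587463 1.887581650425158
slide [-0.0694 -0.1303  0.0116] roll 4.125869315193514
```

Emit:
carry_out(slide=[[-0.01,-0.015,0],[-0.022,-0.04,0],[-0.036,-0.065,0],[-0.048,-0.09,0],[-0.06,-0.112,0],[-0.067,-0.125,0.006],[-0.069,-0.13,0.011],[-0.069,-0.13,0.011]], roll=[0.5,1,2,3,3.5,4,4,4], claw=[0.02,0.02,0.02,0.02,0.02,0.02,0.02,0.02])

```text
clock: 6.8
position: [436.4, -277.3, 234.0]
ee_rot: [0.995, -0.103, -0.001, -0.0]
contact_force: [-0.0, 0.5, -0.3]
gripper_width: 35.0
grasp_force: 60.9
```

Run:
```python
from h import *
np.set_printoptions(precision=4,suppress=True)
go(436,-277,218,-12)
t=get_image('top');save(t,'t4.png',(225,100,345,250),4)
p=get_image('scene');save(p,'s4.png',(200,110,360,240),4)
for q in(t,p):
  for n in('scanner_center','nail_code'):print(n,[(np.array(r['at']),round(r['conf'],2)) for r in place_of(q,n)])
  print('exp',pix(q,[436,-277,75]),pix(q,[600,-309,48]))
```

```text
pos [ 436.3663 -277.2758  233.9937] yaw -11.848395413219826 grip 35.03550577518203 60.877050161361694 t 6.8 j1,j6 -0.2518007471456777 1.6156889158957213
slide [-0.0004 -0.0002  0.016 ] roll 0.15160458678017363
scanner_center []
nail_code [(array([283.5, 148.7]), 0.77)]
exp (np.float64(270.32130704764546), np.float64(230.3468536971264)) (np.float64(283.37820496375815), np.float64(151.13761335679217))
scanner_center []
nail_code [(array([196. , 214.2]), 0.83)]
exp (np.float64(299.2893315183595), np.float64(189.93061494429995)) (np.float64(253.65463602662697), np.float64(166.74447621550226))
```

View pics/s4.png

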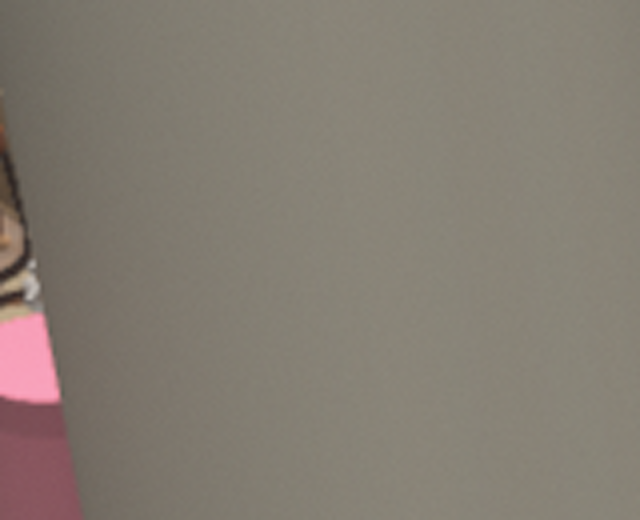

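View pics/t4.png

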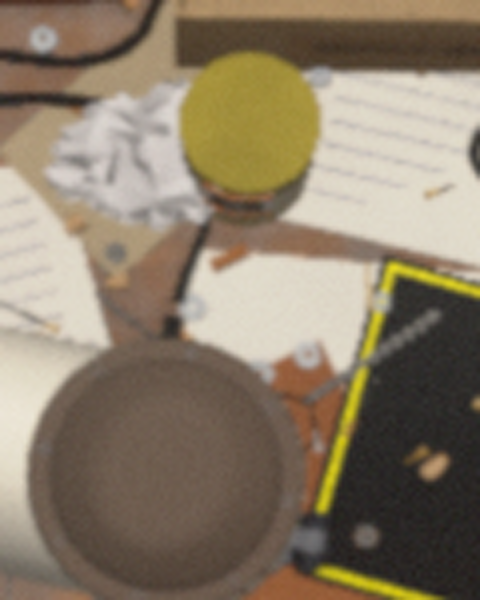

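The scene view is blocked. The top crop shows the olive lid at crop (250,122) and the ticket's orange top edge from about (203,190) to (270,205). I check the ticket bearing against this, from the orange pixels in the top view.

Run:
```python
from h import *
np.set_printoptions(precision=1,suppress=True)
t=get_image('top');hs=cv2.cvtColor(t['img'],cv2.COLOR_RGB2HSV)
for v in range(143,156):
    print(v,[(u,int(hs[v,u,0]),int(hs[v,u,1]),int(hs[v,u,2])) for u in range(268,302) if (hs[v,u,0]<17 or hs[v,u,0]>170) and hs[v,u,1]>110 and hs[v,u,2]>90])
for th in(-20,-12,-5,0):
    print(th,[np.array(pix(t,[635-36*np.cos(b),-316.5-36*np.sin(b),z])) for z in(68,28) for b in np.radians(th)+np.array([-19/36,0,19/36])])
```

```text
143 []
144 []
145 []
146 [(276, 12, 119, 129), (277, 14, 128, 136), (278, 16, 119, 137)]
147 []
148 [(280, 15, 120, 132), (281, 14, 131, 127), (282, 16, 142, 122), (283, 16, 139, 123)]
149 [(281, 13, 116, 108), (282, 12, 137, 123), (283, 12, 139, 132), (284, 13, 136, 131), (285, 14, 121, 131), (286, 14, 128, 126), (287, 15, 133, 128), (288, 15, 142, 129), (289, 15, 128, 129), (290, 13, 123, 139), (291, 12, 124, 140), (292, 13, 118, 130)]
150 [(287, 14, 125, 94), (288, 12, 121, 97)]
151 [(279, 10, 121, 105)]
152 [(279, 11, 118, 121), (280, 13, 135, 108)]
153 [(282, 13, 111, 108), (283, 12, 112, 109), (286, 15, 116, 99), (287, 14, 114, 98)]
154 [(287, 15, 117, 98), (288, 15, 121, 99)]
155 []
-20 [array([273.4, 143.5]), array([281.1, 148.4]), array([290.4, 148.9]), array([273.5, 148.1]), array([280.9, 152.8]), array([289.8, 153.2])]
-12 [array([275.2, 145.2]), array([283.5, 149. ]), array([292.8, 148.2]), array([275.2, 149.7]), array([283.2, 153.4]), array([292.1, 152.6])]
-5 [array([276.9, 146.5]), array([285.7, 149.2]), array([294.8, 147.3]), array([276.9, 150.9]), array([285.3, 153.6]), array([294. , 151.8])]
0 [array([278.2, 147.2]), array([287.3, 149.3]), array([296.1, 146.6]), array([278.2, 151.7]), array([286.8, 153.6]), array([295.2, 151.1])]
```

Emit:
carry_out(slide=[[0,0,0.006],[0,0,0.012],[0,0,0.016],[0,0,0.016],[0,0,0.016],[0,0,0.016],[0,0,0.016],[0,0,0.016]], roll=[0,0,0,0,0,0,0,0], claw=[0.02,0.02,0.02,0.02,0.02,0.02,0.02,0.02])

```text
clock: 8.15
position: [436.3, -277.2, 218.8]
ee_rot: [0.995, -0.103, 0.0, 0.0]
contact_force: [0.1, 0.5, -1.1]
gripper_width: 35.1
grasp_force: 60.9
```

Emit:
carry_out(slide=[[0,0,0],[0,0,0],[0,0,0],[0,0,0],[0,0,0],[0,0,0],[0,0,0],[0,0,0]], roll=[0,0,0,0,0,0,0,0], claw=[0.02,0.02,0.02,0.02,0.02,0.02,0.02,0.02])

```text
clock: 9.15
position: [436.3, -277.3, 218.7]
ee_rot: [0.995, -0.103, 0.0, 0.0]
contact_force: [-0.3, -0.1, -1.6]
gripper_width: 35.0
grasp_force: 60.9
```

Emit:
carry_out(slide=[[0,0,0],[0,0,0],[0,0,0],[0,0,0],[0,0,0],[0,0,0],[0,0,0],[0,0,0]], roll=[0,0,0,0,0,0,0,0], claw=[0.02,0.02,0.02,0.02,0.02,0.02,0.02,0.02])

```text
clock: 10.15
position: [436.3, -277.3, 218.7]
ee_rot: [0.995, -0.103, 0.0, 0.0]
contact_force: [-0.2, -0.5, -1.9]
gripper_width: 35.1
grasp_force: 60.9
```

Run:
```python
from h import *
np.set_printoptions(precision=4,suppress=True)
# bare pad fit from depth-free yellow line, corners visible
t=get_image('top');hs=cv2.cvtColor(t['img'],cv2.COLOR_RGB2HSV)
m=((hs[...,0]>24)&(hs[...,0]<35)&(hs[...,1]>150)&(hs[...,2]>120)).astype(np.uint8);m[:,:295]=0;m[:,378:]=0;m[:160]=0;m[262:]=0
W=np.array([world(t,q[::-1],4)[:2] for q in np.argwhere(m)]).astype(np.float32);print(cv2.minAreaRect(W),cv2.boxPoints(cv2.minAreaRect(W)))
go(480,-417,246,-15)
```

```text
((477.1156921386719, -417.8927917480469), (115.2466812133789, 174.9234619140625), 71.42415618896484) [[ 375.854  -444.6523]
 [ 541.6645 -500.3759]
 [ 578.3774 -391.1332]
 [ 412.5669 -335.4097]]
pos [ 436.2585 -277.2742  218.7119] yaw -11.873681972557721 grip 35.16535692779096 60.8771538734436 t 10.2 j1,j6 -0.2518820910671065 1.6154704317843023
slide [ 0.0716  0.1277 -0.0273] roll 3.126318027442279
```

The scan hold is done. Now carrying the scanner back over the pad.

Emit:
carry_out(slide=[[0,0,-0.012],[0.005,0.008,-0.027],[0.018,0.03,-0.027],[0.032,0.057,-0.027],[0.046,0.082,-0.027],[0.06,0.107,-0.027],[0.068,0.122,-0.027],[0.07,0.127,-0.027]], roll=[0,0,1,2,3,3,3,3], claw=[0.02,0.02,0.02,0.02,0.02,0.02,0.02,0.02])

```text
clock: 11.2
position: [478.8, -416.7, 246.2]
ee_rot: [0.992, -0.13, 0.0, 0.0]
contact_force: [-0.3, 0.8, -1.3]
gripper_width: 35.5
grasp_force: 60.9
```

Emit:
carry_out(slide=[[0,0,0],[0,0,0.012],[0,0,0.03],[0,0,0.044],[0,0,0.052],[0,0,0.056],[0,0,0.058],[0,0,0.058]], roll=[0,0,0,0,0,0,0,0], claw=[0.02,0.02,0.02,0.02,0.02,0.02,0.02,0.02])

```text
clock: 12.2
position: [478.8, -416.0, 188.0]
ee_rot: [0.992, -0.129, 0.0, 0.0]
contact_force: [-0.5, -0.1, -1.7]
gripper_width: 35.2
grasp_force: 60.9
```

Still hanging freely (1.7 N), so I lower the last millimetres and then release.

Emit:
carry_out(slide=[[0,0,0.001],[0,0,0.002],[0,0,0.002]], roll=[0,0,0], claw=[0.02,0.02,0.02])

```text
clock: 12.58
position: [478.8, -416.0, 186.9]
ee_rot: [0.992, -0.129, 0.001, 0.0]
contact_force: [-1.3, 1.2, 4.6]
gripper_width: 35.6
grasp_force: 61.6
```

Emit:
carry_out(slide=[[0,0,0],[0,0,0],[0,0,0],[0,0,0],[0,0,0],[0,0,0]], roll=[0,0,0,0,0,0], claw=[0.085,0.085,0.085,0.085,0.085,0.085])

```text
clock: 13.32
position: [478.7, -415.9, 185.7]
ee_rot: [0.992, -0.129, -0.0, 0.0]
contact_force: [0.1, -0.5, -0.6]
gripper_width: 85.0
grasp_force: 0.0
```

Emit:
carry_out(slide=[[0,0,-0.02],[0,0,-0.06],[0,0,-0.12],[0,0,-0.18],[0,0,-0.2],[0,-0.05,-0.2],[0,-0.11,-0.2],[0,-0.17,-0.2]], roll=[0,0,0,0,0,0,0,0], claw=[0.085,0.085,0.085,0.085,0.085,0.085,0.085,0.085])

```text
clock: 14.32
position: [522.3, -250.2, 385.9]
ee_rot: [0.992, -0.13, 0.0, 0.0]
contact_force: [1.3, -0.7, 0.3]
gripper_width: 84.9
grasp_force: 0.0
```

Emit:
carry_out(slide=[[0,-0.06,0],[0,-0.12,0],[0,-0.18,0],[0,-0.24,0],[0,-0.3,0],[0,-0.35,0],[0,-0.4,0],[0,-0.4,0]], roll=[0,0,0,0,0,0,0,0], claw=[0.085,0.085,0.085,0.085,0.085,0.085,0.085,0.085])

```text
clock: 15.32
position: [625.3, 138.2, 385.0]
ee_rot: [0.992, -0.127, -0.0, -0.0]
contact_force: [0.5, -1.0, -0.7]
gripper_width: 85.1
grasp_force: 0.0
```

Run:
```python
from h import *
t=get_image('top');p=get_image('scene');save(p,'s5.png',k=1.5)
hs=cv2.cvtColor(t['img'],cv2.COLOR_RGB2HSV);G=[]
for v in range(160,262):
    for u in range(300,375):
        w=world(t,(u,v))
        if w is not None and 38<w[2]<58:G.append(w)
G=np.array(G);print(cv2.minAreaRect(G[:,:2].astype(np.float32)),G[:,2].mean(),len(G))
for n in('nail_code','screw_code'):print(n,[(r['at'],round(r['conf'],2)) for r in place_of(p,n)])
print(read_state()['clock'])
```

```text
((479.1733703613281, -414.4439697265625), (44.8682746887207, 148.75604248046875), 74.40560150146484) 46.54343009101246 1383
nail_code []
screw_code []
15.525
```

View pics/s5.png

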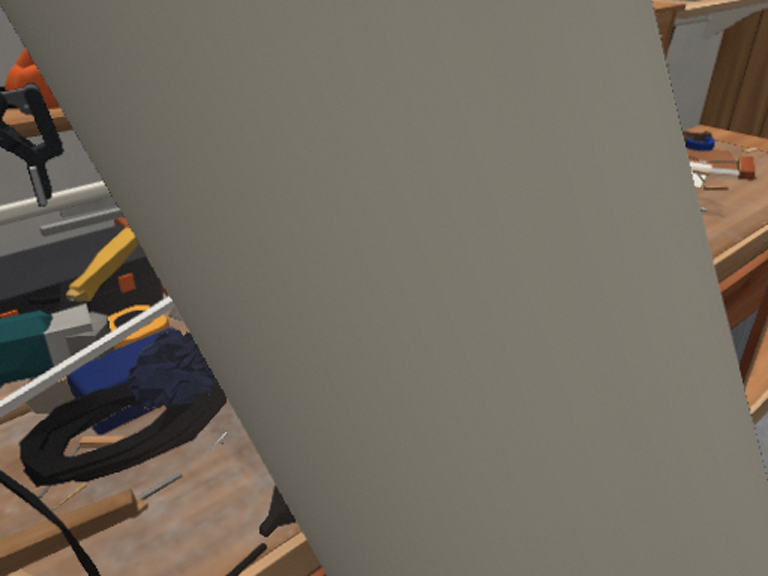

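The arm hides the scene view, but the top measurement puts the scanner about 4 mm from the pad's middle, flat and at its original height. No contact force showed near the tin or jar.

```bash
python3 -c "
from bench import *
print(job_done())"
```

```text
the job is handed in; nothing more can be done
None
```

I held the scanner still about 92 mm in front of the orange-edged ticket for over two seconds, laid it back about 4 mm from the pad's middle, let go and handed the job in. The arm blocked the camera views during the scan, so its alignment rests on calculated positions, and no verdict came back.

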